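# Check-weigh a centrifuge counterweight and sort it

## Task

Stand the knobbed aluminium counterweight on the empty pan of the beam balance and let go of it, so that the beam shows whether it is heavier or lighter than the brass reference weight on the other pan. If it is heavier (its pan sinks below the other one), stand it upright in the rectangular tub; if it is lighter (its pan stays up), stand it upright in the round bowl, and leave it there.

Things in the scene. Friction and masses are not known exactly. Their poses are not given: they have to be found in the camera images.
- counterweight: Loose bare aluminium counterweight: a cylinder 50 mm in diameter, 45 mm high, with a coaxial round knob 26 mm in diameter, 40 mm high on top (85 mm in all). 110 to 290 g, hidden. Origin: centre of its underside, z up. It stands on the table between robot and balance. Bystanders: a plain aluminium cylinder with no knob, and a much smaller knobbed plug.
- pan_seat (a point): Centre of the upper face of the balance's empty pan: a steel dish 94 mm wide inside, rim 6 mm high, always level, on the beam's end to the robot's left (+y). z: 107 mm when up (start, empty), 95 mm with the beam level, 83 mm fully down; a load heavier than the reference takes it below 95, a lighter one does not. Settles in 1.5 s. The 200 g brass reference is fixed on the other pan, 240 mm away.
- tub: Open rectangular lilac plastic tub for heavy ones, fixed, 150 mm (its x) by 130 mm (its y), 45 mm high, walls and floor 4 mm thick. Origin: centre of its underside. It stands to the left or to the right of the balance's near side; the bowl is on the other side.
- bowl: Open round lilac plastic bowl for light ones, fixed, 138 mm in diameter at the rim and 128 mm at the foot, 35 mm high, wall and floor 4 mm thick. Origin: centre of its underside.

How it is judged:
On the way:
1. the counterweight stands upright on the empty pan, let go, at rest (horizontal distance between counterweight and pan_seat below 0.03 m and z of counterweight in the frame of pan_seat between -0.006 and 0.006 m and angle between counterweight's own z axis and vertical below 0.17 rad and linear speed of counterweight below 0.02 m/s and contact force between the fingers and counterweight below 0.1 N), for 0.3 s.
At the end, for the whole second after the job is handed in: After its weighing the counterweight stands released, upright (within 10 degrees) and at rest on the floor of the tub if heavier than the 200 g reference, on that of the bowl if lighter; within 5 % of the reference (told from the weight it bears there) either is accepted (angle between counterweight's own z axis and vertical below 0.17 rad and linear speed of counterweight below 0.02 m/s and contact force between the fingers and counterweight below 0.1 N and ((x of counterweight in the frame of tub between -0.06 and 0.06 m and y of counterweight in the frame of tub between -0.05 and 0.05 m and z of counterweight in the frame of tub between -0.002 and 0.01 m and contact force between counterweight and tub above 1.86 N) or (horizontal distance between counterweight and bowl below 0.05 m and z of counterweight in the frame of bowl between -0.002 and 0.01 m and contact force between counterweight and bowl below 2.06 N))); the robot touches nothing.
It also fails if it takes over 56 s, if anything falls off the work surface, if the arm or the gripper's body presses on something with over 40 N, if the wrist force passes 120 N, or if a joint passes its speed limit or range.

## Robot

A 6-joint arm with a two-finger parallel gripper is mounted at the origin on the work surface. World frame = base frame: x ahead of the robot, y to its left, z up, the work surface at z = 0. Lengths are in m, angles in rad, forces in N, time in s.
With the tool pointing down it reaches from about 0.25 to 0.725 m from the base axis. Payload 9.7 kg.
Tool frame: the origin (TCP) lies midway between the tips of the shut fingers; the grasp point (between the pads) lies 19 mm behind it; z points along the fingers, y is the direction in which the jaws open and shut (so a half turn about z gives the same grasp; the last joint's range is limited). The gripper opens to 85 mm and grips with 20 to 120 N. Pads are 22 mm wide; open, the fingers measure 114 mm over their backs; the gripper's body (76 mm by 85 mm) begins 54 mm behind the grasp point. The pads swing forward as they close: fully open they stand 13 mm farther back than shut.
Start: joints at [1.288, 0.087, 0.176, 1.66, 0, 1.571], TCP at [0.153, 0.528, 0.231] pointing down, gripper open.
Joint ranges: [-3.13, 3.13], [-0.85, 1.81], [-1.15, 1.24], [-2.2, 2.28], [-1.44, 1.52], [-3.14, 3.14]. Speed limits (rad/s): [2.22, 2.22, 2.57, 3.14, 3.14, 3.14].

## Interface

Orientations are given as a unit quaternion [w, x, y, z].
In Python, from plant import * gives the robot as it stands. The module is installed in compiled form; this text tells all that it offers.
- The arm moves only by the shell command python3 -m jog 'ROWS' [FORCE]. ROWS is JSON, a list of rows, each a list of 7 numbers: the shift along the tool's x, y, z normalised to -1 to 1, where 1 is 150 mm, then the turn, a rotation vector about the tool's x, y, z normalised to -1 to 1, where 1 is 360 degrees, then the gripper's target within -1 to 1 (fully open at 1, half-way at 0, shut at -1). In form: [[x, y, z, wx, wy, wz, claw], ...]. A call has 1 to 20 rows; each row is the pose to reach, as a shift and turn from the pose commanded when the call began, along the tool's axes at that moment, turning the shorter way round; what a row does not reach only later rows make up. A row lasts 1/12 s, in which the tool goes at most 41.7 mm and 7.16 degrees, less where a joint would pass 70% of its speed; a pose out of reach is approached as far as the arm can. A call with a number of a shift or a turn outside -1 to 1 is refused whole. A call with a gripper value outside its range is refused whole. The fingers move at their own pace and stop on an object; FORCE is the grip in N (left out, the last holds). Time passes only in rows, so rows that repeat a pose let the fingers close. It gives the time, the measured TCP pose, the force and the opening at its end, in the units of the state.
- observe(): the state, without advancing time (a new reading comes with each control period).
- snapshot(name): name is "scene" or "top"; returns the picture (400x640x3 uint8, blue, green, red); there is no depth.
- camera_info(name): a dict with "K" (3x3 intrinsics, pixels), "k1" (the pictures are not rectified: a ray, as slopes to the right and down, at radius r is drawn at 1 + k1 r^2 times it, then the intrinsics apply), "R" (3x3) and "t" (3): a world point X has camera coordinates R X + t. Camera axes: x right, y down, z forward; pixel columns grow to the right and rows downward; lengths in m; the calibration is good to about 2 mm. A picture is of the moment at which its call begins. camera_info takes no time and is no camera call.
- close_job(): hands the job in, once; it reports no verdict.
The state is a dict: "time": time; "qpos": joint angles; "qvel": joint speeds; "joint_efforts": joint torques, N m; "ee_pos": TCP position; "tcp_rot": TCP orientation; "contact_force": force on the tool from outside, world axes, zero at the start; "torque": the same for the moment, N m; "finger_gap": finger opening in m.
Only numpy, scipy, OpenCV 4.12 (cv2) and the standard library are available. Lean on these libraries where they do the work, as an engineer would, in place of code of your own. Each camera call takes 0.05 s, during which the arm holds its last target.

## Working session

There is one attempt and no reset: what is moved stays moved. The work goes in short steps, Python scripts to look and compute and a shell command to move; the robot and the scene stay as the last step left them, time stands still between calls to the robot, and variables do not carry over. Pictures are saved under pics/ and viewed, and the job is handed in when it is done.

```bash
mkdir -p pics; python3 - <<'E'
from plant import *
import cv2
for n in("scene","top"):
    cv2.imwrite(f"pics/{n}0.png",snapshot(n)); c=camera_info(n); print(n,c)
print(observe())
E
```

```text
scene {'K': array([[450.02787072,   0.        , 319.19266234],
       [  0.        , 450.02787072, 205.12512035],
       [  0.        ,   0.        ,   1.        ]]), 'k1': -0.0348090879897164, 'R': array([[-0.04225611,  0.99899107,  0.01520705],
       [ 0.71958055,  0.04098953, -0.69319816],
       [-0.69312211, -0.01834916, -0.72058661]]), 't': array([ 0.00928111, -0.33351287,  1.52319322])}
top {'K': array([[434.45841438,   0.        , 318.97717019],
       [  0.        , 434.45841438, 194.7912569 ],
       [  0.        ,   0.        ,   1.        ]]), 'k1': -0.08883184181613553, 'R': array([[ 7.07505046e-03, -9.99974971e-01,  3.33073530e-05],
       [-9.91124886e-01, -7.01685572e-03, -1.32748722e-01],
       [ 1.32745633e-01,  9.06192160e-04, -9.91149724e-01]]), 't': array([-0.01387213,  0.55012314,  0.93806962])}
{'time': 0.1, 'qpos': array([1.28802700e+00, 8.74244119e-02, 1.75238950e-01, 1.65980558e+00,
       3.09166996e-05, 1.57080647e+00]), 'qvel': array([-0.00132968, -0.00129436,  0.00048389, -0.00194164,  0.00119743,
       -0.00019428]), 'joint_efforts': array([-8.14825926e-04, -5.21561408e+01,  4.65655804e+01,  1.60869013e-02,
       -1.27670683e-05,  4.76156373e-06]), 'ee_pos': array([0.1533952 , 0.52797011, 0.23065646]), 'tcp_rot': array([-9.94768487e-05,  1.40919101e-01,  9.90020934e-01, -5.89216652e-04]), 'contact_force': array([-0.06284159,  0.21353157, -0.40433039]), 'torque': array([-0.03047135, -0.01818865,  0.01222167]), 'finger_gap': 0.08529154533920826}
```

View pics/scene0.png

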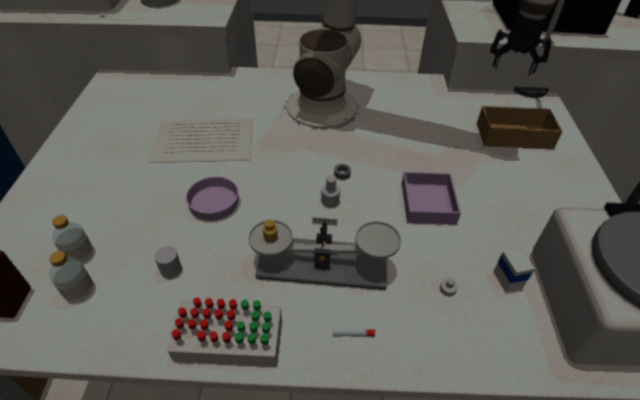

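View pics/top0.png

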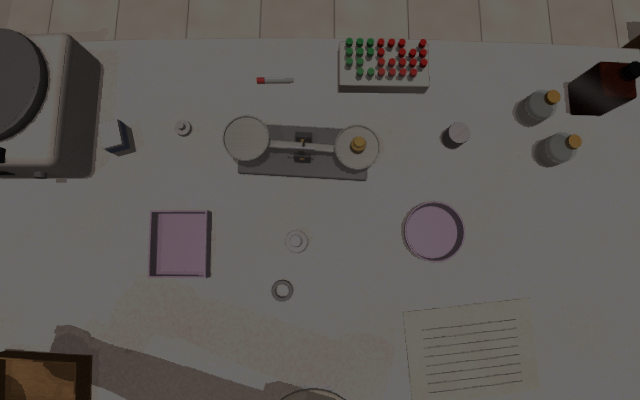

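The scene view shows the counterweight near (330,190). The top view puts it at (296,241), the tub at (181,243), the bowl at (432,232) and the empty pan at (247,138). I'll enlarge these.

```bash
python3 - <<'E'
import cv2,numpy as np
a=cv2.imread("pics/top0.png"); s=cv2.imread("pics/scene0.png")
def cr(im,x,y,w,h,k,n):
    c=cv2.resize(im[y:y+h,x:x+w],None,fx=k,fy=k,interpolation=cv2.INTER_CUBIC); cv2.imwrite(n,np.clip(c*1.6,0,255).astype('uint8'))
cr(a,210,110,130,100,6,"pics/t1.png") 
cr(a,140,200,180,100,4,"pics/t2.png")
cr(a,270,210,120,90,6,"pics/t3.png")
cr(s,300,150,170,120,4,"pics/s1.png")
E
```

```text
(no output)
```

View pics/t1.png

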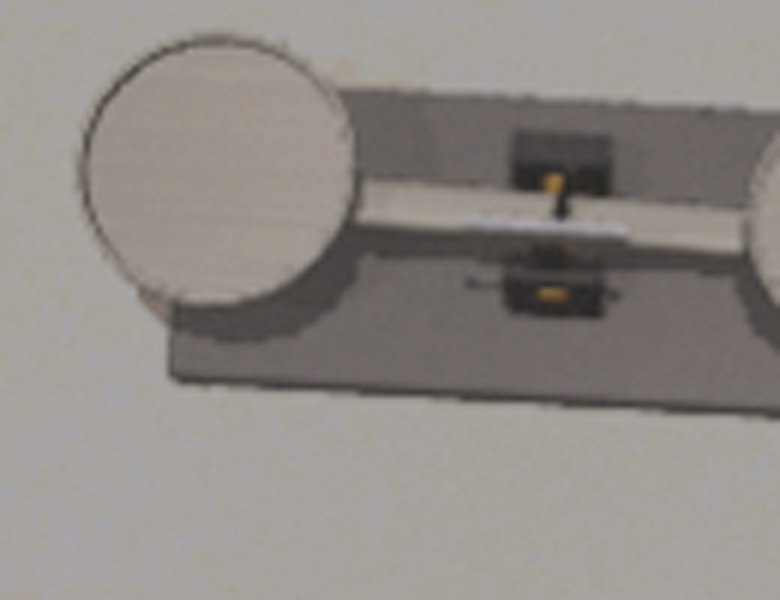

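View pics/t2.png

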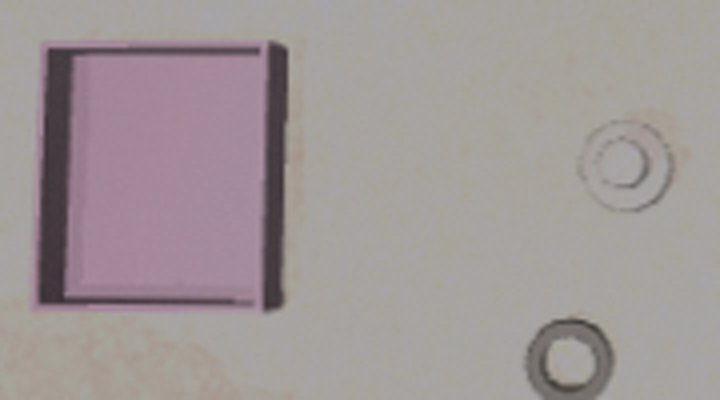

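View pics/t3.png

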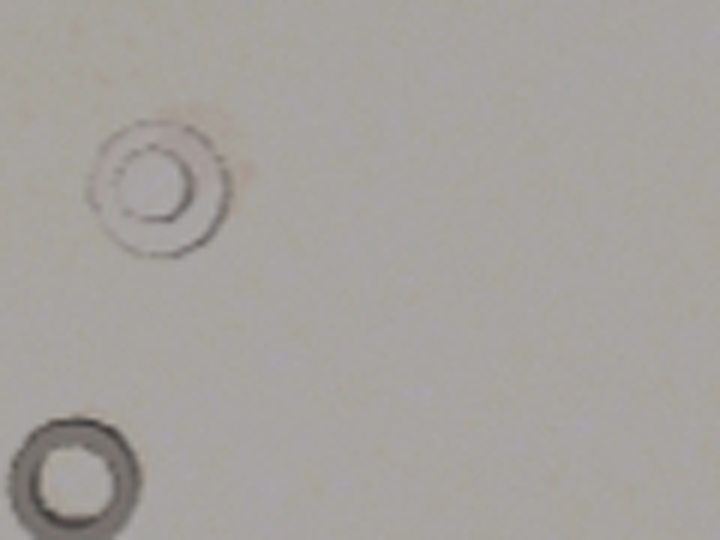

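View pics/s1.png

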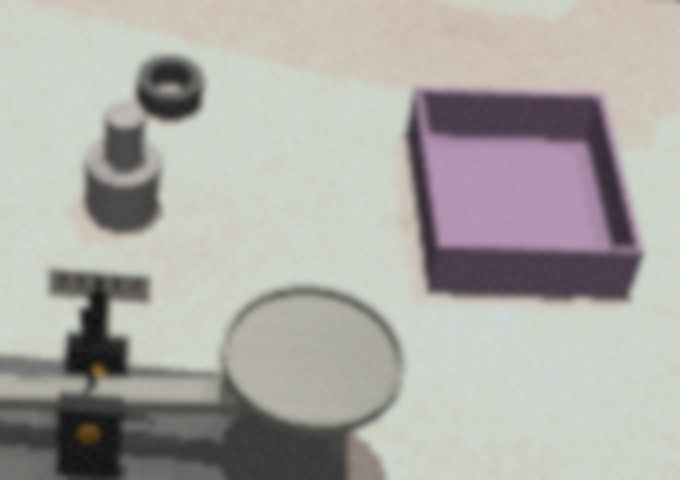

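```bash
cat > h.py <<'E'
from plant import *
import cv2,numpy as np
from scipy.spatial.transform import Rotation as Rt
def p2w(n,u,v,z):
    c=camera_info(n);K=c["K"];D=np.array([c["k1"],0,0,0,0.])
    x=cv2.undistortPoints(np.array([[[u,v]]],float),K,D)[0,0]
    R,t=np.array(c["R"]),np.array(c["t"]); C=-R.T@t; d=R.T@np.array([x[0],x[1],1]); return C+d*(z-C[2])/d[2]
def tool():
    o=observe();q=o["tcp_rot"];return o["ee_pos"],Rt.from_quat([q[1],q[2],q[3],q[0]])
E
python3 - <<'E'
from h import *
np.set_printoptions(precision=4,suppress=True)
print("knob top",p2w("top",295.7,240.7,.085),p2w("scene",331.2,179,.085))
print("body top",p2w("top",296.8,241.5,.045))
print("pan",p2w("top",246.3,138.3,.113),p2w("scene",378.2,239.5,.113))
for u,v in((150.5,210.5),(207,210.5),(206.3,277),(148.5,277)): print("tub",p2w("top",u,v,.045))
for u,v in((404.5,185.5),):pass
print("tub scene",[p2w("scene",300+x/4,150+y/4,.045)for x,y in((416,90),(602,96),(640,250),(430,250))])
a=cv2.imread("pics/top0.png")[190:275,390:475]; cv2.imwrite("pics/b1.png",cv2.resize(a,None,fx=6,fy=6,interpolation=2))
p,r=tool();print(p,r.as_matrix())
E
```

```text
knob top [0.4459 0.0383 0.085 ] [0.4504 0.0392 0.085 ]
body top [0.4453 0.038  0.045 ]
pan [0.6592 0.1443 0.113 ] [0.6678 0.1455 0.113 ]
tub [0.5108 0.3679 0.045 ]
tub [0.512  0.2391 0.045 ]
tub [0.3658 0.2354 0.045 ]
tub [0.3634 0.3649 0.045 ]
tub scene [array([0.3691, 0.2381, 0.045 ]), array([0.3675, 0.3658, 0.045 ]), array([0.5118, 0.3666, 0.045 ]), array([0.5192, 0.2336, 0.045 ])]
[0.1534 0.528  0.2307] [[-0.9603  0.279  -0.0004]
 [ 0.279   0.9603 -0.0011]
 [ 0.     -0.0012 -1.    ]]
```

View pics/b1.png

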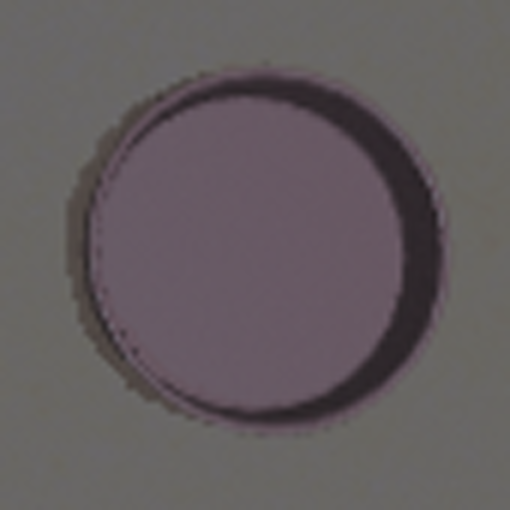

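The bowl rim centre is at top (434.2,231.7). Next I move over the counterweight.

```bash
python3 -m jog '[[-0.93,-0.863,0,0,0,0,1],[-0.93,-0.863,0,0,0,0,1],[-0.93,-0.863,0,0,0,0,1],[-0.93,-0.863,0,0,0,0,1],[-0.93,-0.863,0,0,0,0,1],[-0.93,-0.863,0,0,0,0,1]]'
python3 -m jog '[[-0.93,-0.863,0,0,0,0,1],[-0.93,-0.863,0,0,0,0,1],[-0.93,-0.863,0,0,0,0,1],[-0.93,-0.863,0,0,0,0,1],[-0.93,-0.863,0,0,0,0,1],[-0.93,-0.863,0,0,0,0,1]]'
python3 -m jog '[[-0.93,-0.863,0.2,0,0,0,1],[-0.93,-0.863,0.2,0,0,0,1],[-0.93,-0.863,0.2,0,0,0,1],[-0.93,-0.863,0.2,0,0,0,1],[-0.93,-0.863,0.2,0,0,0,1],[-0.93,-0.863,0.2,0,0,0,1],[-0.93,-0.863,0.2,0,0,0,1],[-0.93,-0.863,0.2,0,0,0,1]]'
python3 - <<'E'
from h import *
np.set_printoptions(precision=4,suppress=True)
print(p2w("top",434.2,231.7,.035))
for n in("scene","top"): cv2.imwrite(f"pics/{n}1.png",snapshot(n))
p,r=tool();print(p,r.as_matrix(),observe()["time"])
print("bits", r.inv().apply(np.array([.447,.0385,.052])-p)/.15)
E
```

```text
time: 0.6
ee_pos: [0.2528, 0.3617, 0.2317]
tcp_rot: [0.0, 0.143, 0.99, -0.0]
contact_force: [-0.2, 0.4, -0.9]
finger_gap: 0.0851
time: 1.1
ee_pos: [0.3506, 0.199, 0.2311]
tcp_rot: [0.0, 0.143, 0.99, -0.0]
contact_force: [0.1, 0.5, 0.3]
finger_gap: 0.0856
time: 1.77
ee_pos: [0.4468, 0.0393, 0.2012]
tcp_rot: [-0.0, 0.141, 0.99, 0.0]
contact_force: [-0.3, -0.5, -0.4]
finger_gap: 0.0858
[ 0.4689 -0.2684  0.035 ]
[0.4467 0.0397 0.2015] [[-0.9607  0.2774  0.0002]
 [ 0.2774  0.9607  0.0003]
 [-0.0001  0.0003 -1.    ]] 1.8667
bits [-0.0039 -0.0074  0.9969]
```

View pics/scene1.png

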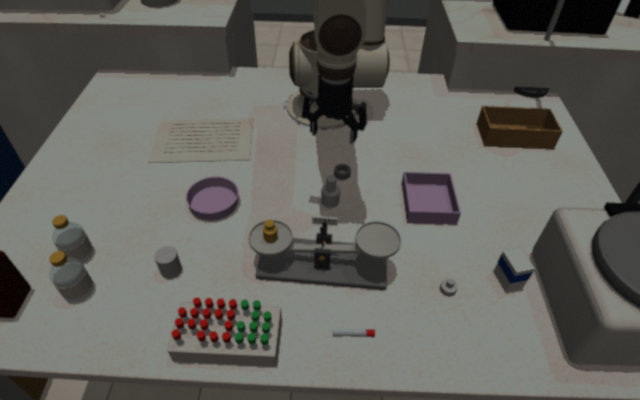

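View pics/top1.png

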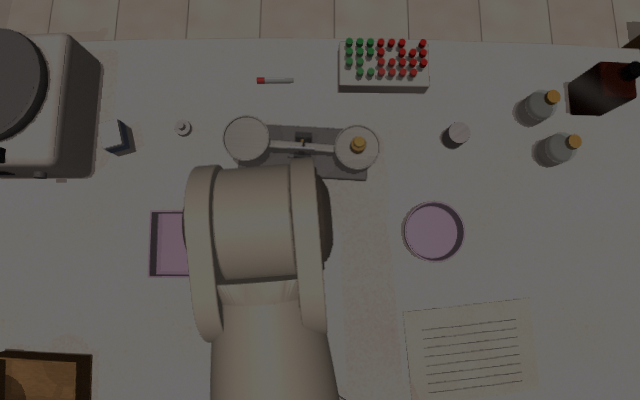

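The gripper is over the counterweight, fingers near (338,120) in the scene view, with the weight undisturbed at (330,190). Descend and grip.

```bash
python3 -m jog '[[0,-0.007,0.2,0,0,0,1],[0,-0.007,0.4,0,0,0,1],[0,-0.007,0.6,0,0,0,1],[0,-0.007,0.75,0,0,0,1],[0,-0.007,0.88,0,0,0,1],[0,-0.007,0.97,0,0,0,1],[0,-0.007,0.98,0,0,0,1],[0,-0.007,0.98,0,0,0,1]]' 30
python3 -m jog '[[0,0,0,0,0,0,0],[0,0,0,0,0,0,-0.3],[0,0,0,0,0,0,-0.6],[0,0,0,0,0,0,-1],[0,0,0,0,0,0,-1],[0,0,0,0,0,0,-1],[0,0,0,0,0,0,-1],[0,0,0,0,0,0,-1],[0,0,0,0,0,0,-1],[0,0,0,0,0,0,-1]]' 30
python3 - <<'E'
from h import *
cv2.imwrite("pics/s2.png",cv2.resize(snapshot("scene")[60:260,220:480],None,fx=3,fy=3,interpolation=2))
E
```

```text
time: 2.53
ee_pos: [0.4462, 0.0383, 0.0542]
tcp_rot: [-0.0, 0.14, 0.99, -0.0]
contact_force: [0.3, -0.1, 0.8]
finger_gap: 0.0856
time: 3.37
ee_pos: [0.447, 0.0374, 0.0547]
tcp_rot: [0.0, 0.141, 0.99, 0.0]
contact_force: [0.0, -0.5, 5.6]
finger_gap: 0.0252
```

View pics/s2.png

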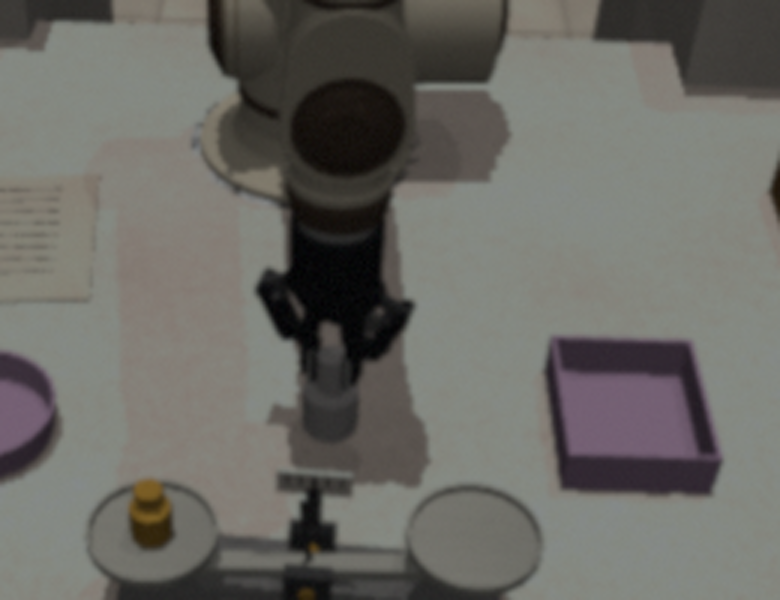

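The knob is gripped (gap 25 mm) and the pan is clear at crop (475,535). Lift, go left, then forward.

```bash
python3 -m jog '[[0,0,-0.1,0,0,0,-1],[0,0,-0.25,0,0,0,-1],[0,0,-0.45,0,0,0,-1],[0,0,-0.65,0,0,0,-1],[0,0,-0.85,0,0,0,-1],[0,0,-1,0,0,0,-1],[0,0,-1,0,0,0,-1],[0.1,0.3,-1,0,0,0,-1],[0.15,0.5,-1,0,0,0,-1],[0.199,0.689,-1,0,0,0,-1],[0.199,0.689,-1,0,0,0,-1],[0.199,0.689,-1,0,0,0,-1]]'
python3 -m jog '[[-0.15,0.043,0,0,0,0,-1],[-0.35,0.101,0,0,0,0,-1],[-0.55,0.159,0,0,0,0,-1],[-0.7,0.202,0,0,0,0,-1],[-0.7,0.202,0,0,0,0,-1],[-0.7,0.202,0,0,0,0,-1]]'
python3 -m jog '[[-0.15,0.043,0,0,0,0,-1],[-0.35,0.101,0,0,0,0,-1],[-0.5,0.145,0,0,0,0,-1],[-0.62,0.18,0,0,0,0,-1],[-0.677,0.196,0,0,0,0,-1],[-0.677,0.196,0,0,0,0,-1],[-0.677,0.196,0,0,0,0,-1],[-0.677,0.196,0,0,0,0,-1]]'
python3 - <<'E'
from h import *
s,t=snapshot("scene"),snapshot("top")
cv2.imwrite("pics/s3.png",cv2.resize(s[120:300,280:500],None,fx=3,fy=3,interpolation=2))
cv2.imwrite("pics/t3b.png",t)
print(*tool()[0])
E
```

```text
time: 4.42
ee_pos: [0.4463, 0.146, 0.2028]
tcp_rot: [-0.001, 0.14, 0.99, -0.001]
contact_force: [-0.3, -0.9, -2.1]
finger_gap: 0.0251
time: 4.92
ee_pos: [0.5565, 0.1434, 0.2026]
tcp_rot: [-0.001, 0.142, 0.99, -0.001]
contact_force: [-0.4, -0.1, -1.3]
finger_gap: 0.0252
time: 5.58
ee_pos: [0.6609, 0.1444, 0.2046]
tcp_rot: [-0.0, 0.141, 0.99, -0.0]
contact_force: [-0.2, -0.2, -1.1]
finger_gap: 0.0252
0.6610252838441278 0.1446107186711144 0.20499458952410737
```

View pics/s3.png

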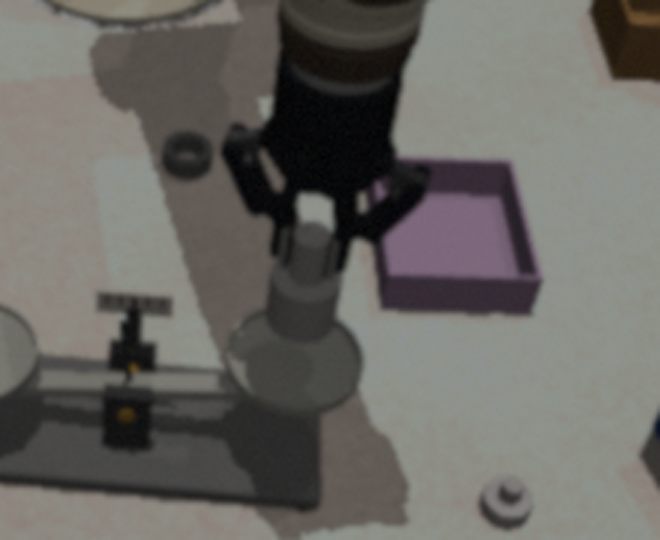

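View pics/t3b.png

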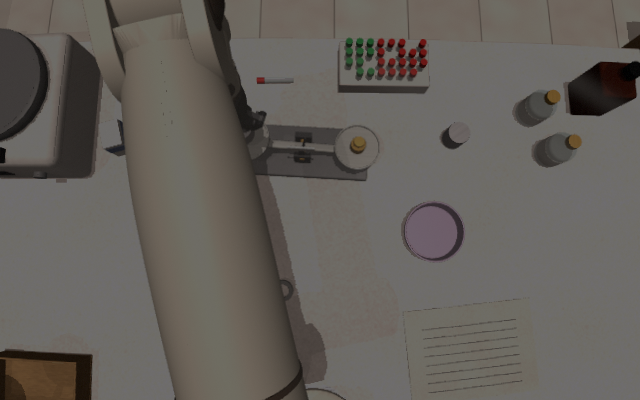

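```bash
python3 - <<'E'
from h import *
c=camera_info("scene")
P=np.array([[.661,.1446,z] for z in(.150,.195,.235)]+[[.661,.1446,.113]])
u=cv2.projectPoints(P,cv2.Rodrigues(c["R"])[0],c["t"],c["K"],np.array([c["k1"],0,0,0.]))[0][:,0]
print((u-[280,120])*3)
E
```

```text
[[298.65781962 317.68944712]
 [306.03159604 274.23007446]
 [313.02235231 232.95034477]
 [292.95135649 351.26451663]]
```

The held weight projects as vertical and is centred over the pan. Lower it gently.

```bash
python3 -m jog '[[0,0,0.07,0,0,0,-1],[0,0,0.15,0,0,0,-1],[0,0,0.2,0,0,0,-1],[0,0,0.23,0,0,0,-1],[0,0,0.25,0,0,0,-1],[0,0,0.265,0,0,0,-1],[0,0,0.275,0,0,0,-1],[0,0,0.285,0,0,0,-1],[0,0,0.293,0,0,0,-1],[0,0,0.293,0,0,0,-1],[0,0,0.293,0,0,0,-1]]'
python3 - <<'E'
from h import *
s=snapshot("scene")
cv2.imwrite("pics/s4.png",cv2.resize(s[140:290,230:440],None,fx=3.7,fy=3.7,interpolation=2))
E
```

```text
time: 6.6
ee_pos: [0.662, 0.1448, 0.1607]
tcp_rot: [0.0, 0.141, 0.99, 0.0]
contact_force: [-0.2, 0.6, 1.8]
finger_gap: 0.0252
```

View pics/s4.png

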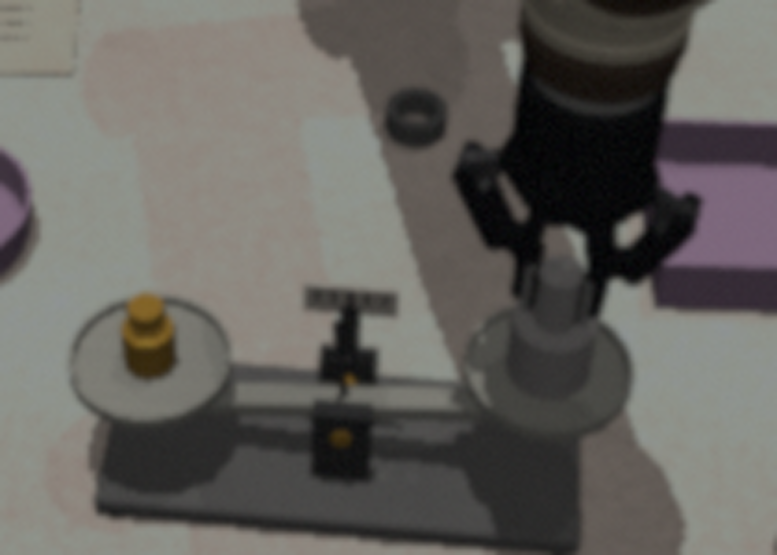

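The force changed sign and the weight is seated at crop (550,370). Release, then wait for the beam.

```bash
python3 -m jog '[[0,0,0,0,0,0,-0.3],[0,0,0,0,0,0,0],[0,0,0,0,0,0,0.5],[0,0,0,0,0,0,1],[0,0,0,0,0,0,1],[0,0,0,0,0,0,1],[0,0,0,0,0,0,1],[0,0,0,0,0,0,1],[0,0,0,0,0,0,1],[0,0,0,0,0,0,1],[0,0,0,0,0,0,1],[0,0,0,0,0,0,1],[0,0,0,0,0,0,1],[0,0,0,0,0,0,1],[0,0,0,0,0,0,1],[0,0,0,0,0,0,1],[0,0,0,0,0,0,1],[0,0,0,0,0,0,1],[0,0,0,0,0,0,1],[0,0,0,0,0,0,1]]'
python3 -m jog '[[0,0,0,0,0,0,1],[0,0,0,0,0,0,1],[0,0,0,0,0,0,1],[0,0,0,0,0,0,1],[0,0,0,0,0,0,1],[0,0,0,0,0,0,1],[0,0,0,0,0,0,1],[0,0,0,0,0,0,1],[0,0,0,0,0,0,1],[0,0,0,0,0,0,1]]'
python3 - <<'E'
from h import *
s=snapshot("scene")
cv2.imwrite("pics/s5.png",cv2.resize(s[140:290,230:440],None,fx=3.7,fy=3.7,interpolation=2))
E
```

```text
time: 8.32
ee_pos: [0.6619, 0.1447, 0.1603]
tcp_rot: [-0.0, 0.141, 0.99, -0.0]
contact_force: [-0.7, 0.0, -0.4]
finger_gap: 0.0857
time: 9.15
ee_pos: [0.6619, 0.1447, 0.1604]
tcp_rot: [-0.0, 0.141, 0.99, -0.0]
contact_force: [0.3, 0.4, 0.0]
finger_gap: 0.0855
```

View pics/s5.png

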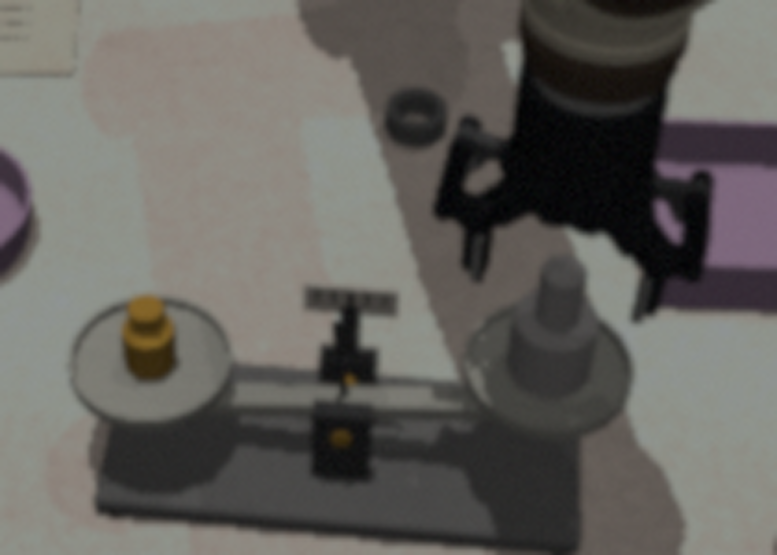

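The pan has not moved: the empty-pan side rim is still at crop (550,370) and the reference pan at (150,360), as before release. The weight is standing alone, upright and centred. It is lighter, so it goes to the bowl. Regrip and lift.

```bash
python3 - <<'E'
import cv2
a=cv2.imread("pics/scene0.png")[140:290,230:440];cv2.imwrite("pics/s0c.png",cv2.resize(a,None,fx=3.7,fy=3.7,interpolation=2))
E
python3 -m jog '[[0,0,0,0,0,0,0],[0,0,0,0,0,0,-0.3],[0,0,0,0,0,0,-0.6],[0,0,0,0,0,0,-1],[0,0,0,0,0,0,-1],[0,0,0,0,0,0,-1],[0,0,0,0,0,0,-1],[0,0,0,0,0,0,-1],[0,0,0,0,0,0,-1],[0,0,0,0,0,0,-1]]' 30
python3 -m jog '[[0,0,-0.05,0,0,0,-1],[0,0,-0.15,0,0,0,-1],[0,0,-0.28,0,0,0,-1],[0,0,-0.4,0,0,0,-1],[0,0,-0.45,0,0,0,-1],[0,0,-0.45,0,0,0,-1],[0,0,-0.45,0,0,0,-1],[0,0,-0.45,0,0,0,-1],[0,0,-0.45,0,0,0,-1]]'
python3 - <<'E'
from h import *
s=snapshot("scene")
cv2.imwrite("pics/s6.png",cv2.resize(s[120:300,280:500],None,fx=3,fy=3,interpolation=2))
p,r=tool()
for w in([.45,.145],[.45,-.268]): print(r.inv().apply(np.array([*w,p[2]])-p)/.15)
E
```

```text
time: 10.03
ee_pos: [0.6619, 0.1447, 0.1603]
tcp_rot: [0.0, 0.141, 0.99, -0.0]
contact_force: [-0.0, -0.4, 0.3]
finger_gap: 0.0251
time: 10.78
ee_pos: [0.6615, 0.1446, 0.2263]
tcp_rot: [-0.001, 0.141, 0.99, -0.0]
contact_force: [-0.1, -0.6, -2.0]
finger_gap: 0.0253
[ 1.35474942 -0.39097904  0.00271506]
[ 0.58635171 -3.03491705  0.0037954 ]
```

View pics/s6.png

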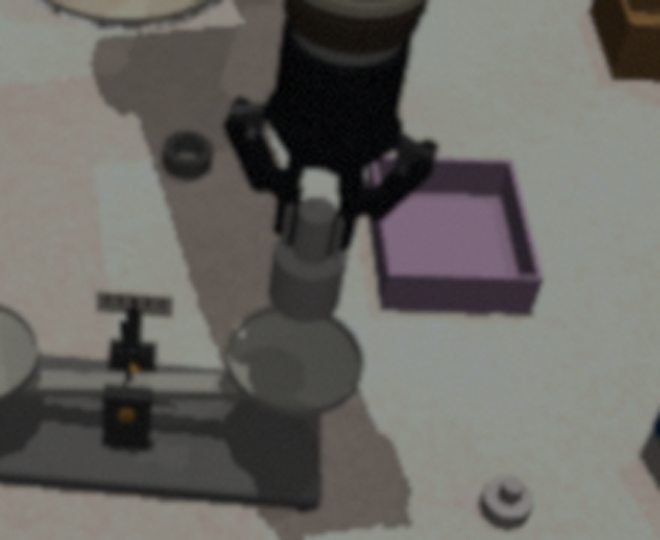

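View pics/s0c.png

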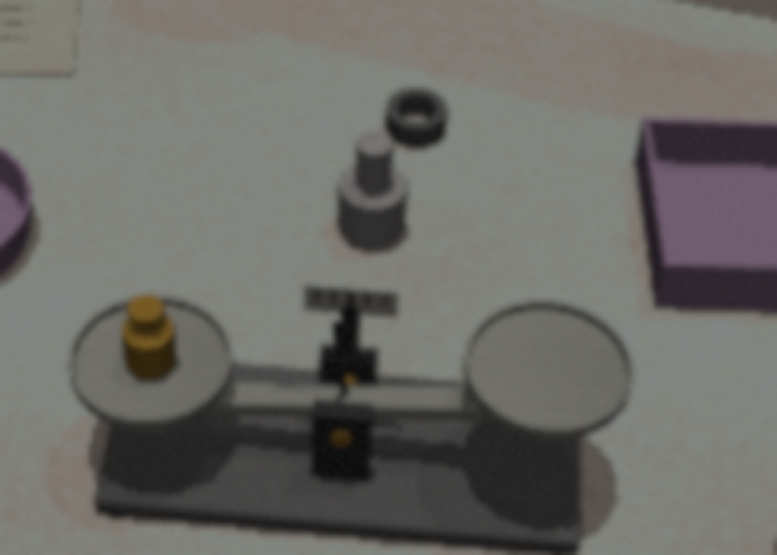

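The empty-beam picture is identical, so the weight is lighter. It is held vertically. Back off, then across to the bowl.

```bash
python3 -m jog '[[0.15,-0.043,0,0,0,0,-1],[0.35,-0.101,0,0,0,0,-1],[0.55,-0.159,0,0,0,0,-1],[0.678,-0.196,0,0,0,0,-1],[0.678,-0.196,0,0,0,0,-1]]'
python3 -m jog '[[0.2,-0.058,0,0,0,0,-1],[0.4,-0.116,0,0,0,0,-1],[0.55,-0.159,0,0,0,0,-1],[0.678,-0.196,0,0,0,0,-1],[0.678,-0.196,0,0,0,0,-1],[0.678,-0.196,0,0,0,0,-1]]'
python3 -m jog '[[-0.05,-0.15,0,0,0,0,-1],[-0.12,-0.35,0,0,0,0,-1],[-0.2,-0.57,0,0,0,0,-1],[-0.27,-0.79,0,0,0,0,-1],[-0.297,-0.869,0,0,0,0,-1],[-0.297,-0.869,0,0,0,0,-1]]'
python3 -m jog '[[-0.05,-0.15,0,0,0,0,-1],[-0.12,-0.35,0,0,0,0,-1],[-0.2,-0.57,0,0,0,0,-1],[-0.27,-0.79,0,0,0,0,-1],[-0.297,-0.869,0,0,0,0,-1],[-0.297,-0.869,0,0,0,0,-1]]'
python3 -m jog '[[-0.05,-0.15,0,0,0,0,-1],[-0.12,-0.35,0,0,0,0,-1],[-0.2,-0.57,0,0,0,0,-1],[-0.26,-0.76,0,0,0,0,-1],[-0.297,-0.869,0,0,0,0,-1],[-0.297,-0.869,0,0,0,0,-1],[-0.297,-0.869,0,0,0,0,-1],[-0.297,-0.869,0,0,0,0,-1]]'
python3 - <<'E'
from h import *
s=snapshot("scene")
cv2.imwrite("pics/s7.png",cv2.resize(s[80:260,130:340],None,fx=3.3,fy=3.3,interpolation=2))
p,r=tool();print(p,r.as_matrix());print(r.inv().apply(np.array([.47,-.268,.059])-p)/.15)
print(p2w("scene",213,195,.035))
E
```

```text
time: 11.25
ee_pos: [0.5528, 0.1448, 0.2285]
tcp_rot: [-0.0, 0.141, 0.99, 0.0]
contact_force: [-1.5, 0.0, -0.7]
finger_gap: 0.0252
time: 11.75
ee_pos: [0.4502, 0.1451, 0.2281]
tcp_rot: [0.001, 0.141, 0.99, 0.0]
contact_force: [0.6, 0.2, -2.2]
finger_gap: 0.025
time: 12.25
ee_pos: [0.4577, 0.0046, 0.2273]
tcp_rot: [-0.0, 0.143, 0.99, -0.0]
contact_force: [0.3, 1.1, -1.9]
finger_gap: 0.0253
time: 12.75
ee_pos: [0.4638, -0.1324, 0.227]
tcp_rot: [-0.0, 0.142, 0.99, -0.0]
contact_force: [-0.8, 0.2, -1.2]
finger_gap: 0.0251
time: 13.42
ee_pos: [0.4699, -0.2667, 0.2276]
tcp_rot: [-0.0, 0.141, 0.99, 0.0]
contact_force: [-0.9, 0.5, -1.3]
finger_gap: 0.0252
[ 0.46986611 -0.26651735  0.22777893] [[-9.60644201e-01  2.77781771e-01 -7.89898344e-05]
 [ 2.77781714e-01  9.60644127e-01  4.24686168e-04]
 [ 1.93851196e-04  3.86030373e-04 -9.99999907e-01]]
[-0.00382128 -0.00968176  1.12518851]
[ 0.47567532 -0.26736116  0.035     ]
```

View pics/s7.png

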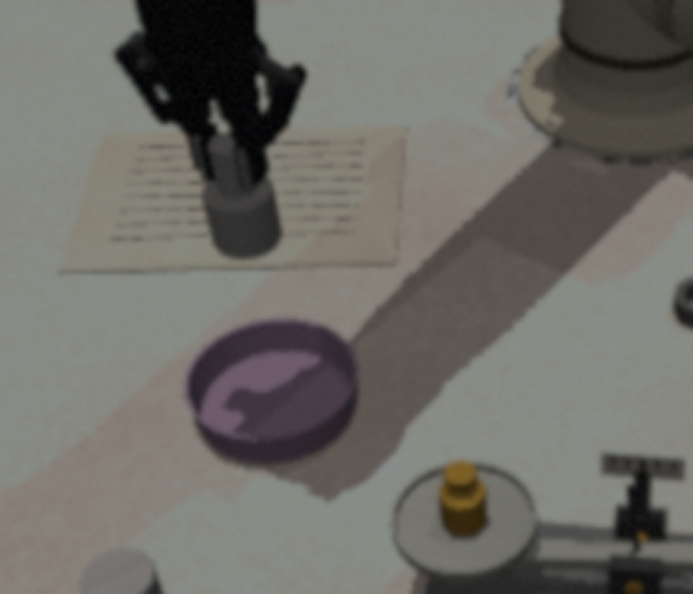

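The weight hangs upright over the bowl, whose centre is about crop (272,390). Lower it.

```bash
python3 -m jog '[[0,-0.01,0.15,0,0,0,-1],[0,-0.01,0.35,0,0,0,-1],[0,-0.01,0.55,0,0,0,-1],[0,-0.01,0.75,0,0,0,-1],[0,-0.01,0.9,0,0,0,-1],[0,-0.01,1,0,0,0,-1],[0,-0.01,1,0,0,0,-1],[0,-0.01,1,0,0,0,-1]]'
python3 -m jog '[[0,0,0.04,0,0,0,-1],[0,0,0.07,0,0,0,-1],[0,0,0.09,0,0,0,-1],[0,0,0.1,0,0,0,-1],[0,0,0.11,0,0,0,-1],[0,0,0.12,0,0,0,-1],[0,0,0.125,0,0,0,-1],[0,0,0.125,0,0,0,-1]]'
python3 - <<'E'
from h import *
s=snapshot("scene")
cv2.imwrite("pics/s8.png",cv2.resize(s[80:260,130:340],None,fx=3.3,fy=3.3,interpolation=2))
E
```

```text
time: 14.13
ee_pos: [0.4689, -0.2681, 0.0779]
tcp_rot: [-0.0, 0.14, 0.99, 0.0]
contact_force: [0.7, 0.2, -1.4]
finger_gap: 0.0251
time: 14.8
ee_pos: [0.4689, -0.2693, 0.059]
tcp_rot: [-0.0, 0.141, 0.99, 0.0]
contact_force: [-0.4, -0.2, -0.5]
finger_gap: 0.0249
```

View pics/s8.png

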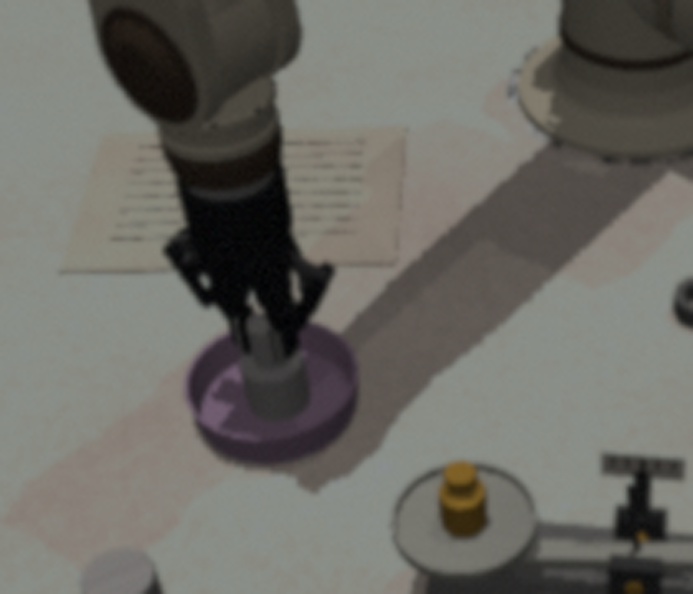

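Well centred in the bowl, about 1 mm above the floor. Touch down further, release and retreat.

```bash
python3 -m jog '[[0,0,0.005,0,0,0,-1],[0,0,0.009,0,0,0,-1],[0,0,0.009,0,0,0,-1],[0,0,0.009,0,0,0,-1]]'
python3 -m jog '[[0,0,0,0,0,0,-0.3],[0,0,0,0,0,0,0],[0,0,0,0,0,0,0.5],[0,0,0,0,0,0,1],[0,0,0,0,0,0,1],[0,0,0,0,0,0,1],[0,0,0,0,0,0,1],[0,0,0,0,0,0,1],[0,0,0,0,0,0,1],[0,0,0,0,0,0,1]]'
python3 -m jog '[[0,0,-0.1,0,0,0,1],[0,0,-0.25,0,0,0,1],[0,0,-0.5,0,0,0,1],[0,0,-0.75,0,0,0,1],[0,0,-1,0,0,0,1],[0,0,-1,0,0,0,1],[0,0,-1,0,0,0,1],[0,0,-1,0,0,0,1],[0,0,-1,0,0,0,1]]'
python3 - <<'E'
from h import *
s=snapshot("scene")
cv2.imwrite("pics/s9.png",cv2.resize(s[80:260,130:340],None,fx=3.3,fy=3.3,interpolation=2))
E
```

```text
time: 15.18
ee_pos: [0.4689, -0.2692, 0.0577]
tcp_rot: [-0.0, 0.141, 0.99, -0.0]
contact_force: [-0.1, 0.4, -0.5]
finger_gap: 0.0254
time: 16.02
ee_pos: [0.469, -0.2693, 0.0578]
tcp_rot: [0.0, 0.141, 0.99, -0.0]
contact_force: [0.9, -0.4, -0.0]
finger_gap: 0.0854
time: 16.77
ee_pos: [0.4685, -0.269, 0.2063]
tcp_rot: [-0.001, 0.141, 0.99, 0.0]
contact_force: [-0.8, -0.1, -0.4]
finger_gap: 0.0854
```

View pics/s9.png

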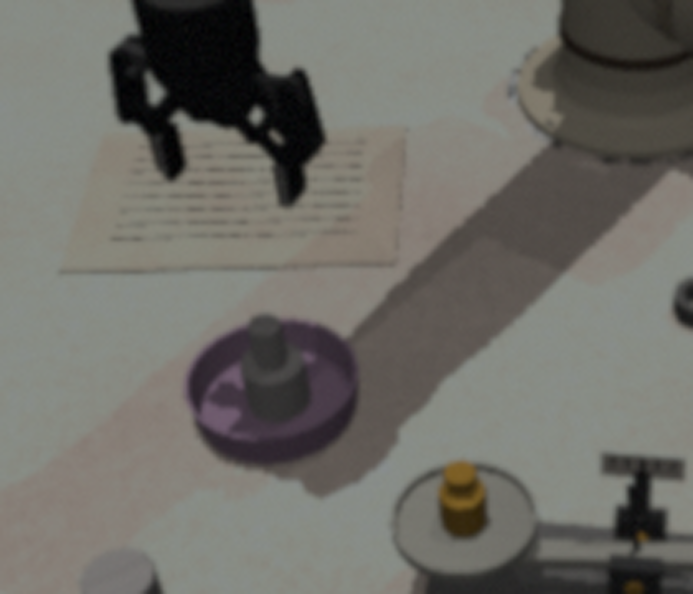

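The weight stands upright in the middle of the bowl at crop (275,385), with the gripper well clear above it. Hand in.

```bash
python3 -c "
from plant import *
print(close_job())"
```

```text
the job is handed in; nothing more can be done
None
```

The counterweight was lighter than the brass reference, so I stood it in the round bowl and handed the job in at about 17 s of the 56 s allowed.

- **Weighing:** I stood it on the empty pan, released it, and waited about 2 s for the beam. Its pan stayed fully up, and the picture matched the empty balance at the start.
- **Final position:** The last picture shows it upright near the centre of the bowl. The gripper is open, about 15 cm above, and touching nothing.
- **Disagreements:** The two cameras differed by 4 to 9 mm in x, well inside the tolerances. The touch-down force in the bowl was too faint to confirm contact, so I relied on the tool height and the final picture. No check failed.

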